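# Shut a muffle flap with the fire hook

### The job

Shut the flap of the small muffle furnace with the fire hook: pass the hook's bent tip through the ring eye on the flap's edge, swing the flap down and press it by the eye through its spring catch, firmly home against the stop, leaning on it there with about 12 N for a good half second so that the catch seats behind its striker bar. The lining is brittle, so the hook must never load the muffle or flap with more than 18 N, and the gripper must not touch them. Then draw the hook out of the eye and lay it flat on the hearth (do not drop it), leaving the other things where they are.

Things in the scene. Friction and masses are not known exactly. Their poses are not given: they have to be found in the camera images.
- fire_hook: Forged dark steel hook lying flat, 0.25 kg. Origin: on its underside at the grip place; x runs along the bar to the tip, y the way the tip is bent (sideways, level), z up. Square bar 12 mm wide and high from x -35 to 100 mm (grip it across y near the origin), then 10 mm round bar to x 160 mm, where it bends square to +y and ends at y 42 mm. Behind, a flat loop handle 43 mm wide, to x -117 mm
- hook_tip (a point): Middle of the hook's bent tip, on the axis of the 10 mm round tip pin, at x 160, y 23.5, z 5 mm of fire_hook (axes as fire_hook); the free pin reaches about 18 mm from here to either side along y
- muffle: Fixed small furnace: grey steel case 125 mm deep, 200 wide, on an angle-iron stand, from 115 to 250 mm above the hearth; flue on top, brass burner stub on the right cheek. Origin: on the hearth straight below the middle of the hinge line; x points into the furnace, away from the robot, y to its left, z up. Case front at x 12 mm; open below the case between the legs (y -80 to 80 mm)
- flap (a joint): Angle of the front flap: 0 = hanging straight down over the mouth, 1.57 = level towards the robot, up to 2.3 (pointing up); grows as it opens. Flap 170 mm wide, 120 long, 4 mm plate, about 0.24 kg; 0.25 N m of hinge friction keeps it wherever it is left. Held shut by the catch it reads between -0.11 and 0.11, depending on how the catch is set
- flap_hinge (a point): Middle of the hinge line, which runs along the muffle's y at muffle x 0, z 235 mm. Its axes turn with the flap; they match the muffle's when the flap angle is 0
- eye (a point): Centre of the ring eye on the flap's free edge, 143 mm from the hinge line in the flap's plane, middle of its width. Ring 26 mm inside, 38 outside, 6 mm wire, rigid on the flap; its hole runs along the muffle's y, so the hook's tip pin enters it sideways, from the muffle's right (-y), and can turn in it. Axes as flap_hinge
- catch (a joint): Spring catch lever on the muffle's left cheek, 0 = down. The flap's 8 mm striker bar, 100 mm below the hinge, lifts it about 0.12 rad, passes, it drops back to 0 behind, and 3 mm on the striker meets a rigid stop. Passing takes 5 to 8 N at the eye along muffle +x; more than 9 N is the stop. Catch and stop are set together up to 8 mm either way along muffle x, not measured: feel for them
- bent_bracket: Bystander: dark flat bar bent at one end, 60x111x25 mm, origin under its centre
- cold_chisel: Bystander: blue cold chisel, 22x158x12 mm, lying along its y, origin under its centre
- copper_tube: Bystander: copper tube offcut on the open hearth (not the three fixed ones in the muffle), 32x90x32 mm, lying along its y, origin under its centre
- steel_block: Bystander: bright steel block, 32x50x25 mm, origin under its centre
- nut_large: Bystander: hexagon nut, 42x36x20 mm, origin under its centre
- hex_bolt: Bystander: hexagon bolt standing on its head, 28x24x70 mm, origin under its centre
- filler_rod: Bystander: thin rod, 8x360x8 mm, lying along its y near the front edge, origin under its centre

How it is judged:
On the way, in this order (a step that is already met when the one before it is completed fails the run):
1. the hook's tip pin is through the eye of the open flap (distance between hook_tip and eye below 0.022 m and value of joint flap above 1.2 rad), for 0.2 s.
2. the flap is shut, the catch has dropped behind the striker, and the hook in the eye presses the flap against the stop with 9 to 18 N (value of joint flap below 0.125 rad and value of joint catch below 0.035 rad and distance between hook_tip and eye below 0.03 m and contact force between fire_hook and muffle above 9 N), for 0.3 s.
At the end, for the whole second after the job is handed in: The flap is shut (flap angle under 0.125 rad) with the catch lever down (under 0.035 rad) behind the striker; the fire hook lies flat on the hearth (underside at the grip under 12 mm, tip pin axis under 17 mm above it, tilted less than 0.12 rad), released and at rest (value of joint flap below 0.125 rad and value of joint catch below 0.035 rad and height (world z) of fire_hook below 0.012 m and height (world z) of hook_tip below 0.017 m and angle between fire_hook's own z axis and vertical below 0.12 rad and linear speed of fire_hook below 0.02 m/s); the robot touches nothing.
It fails at once if the hook loads the muffle or its flap with more than 18 N (contact force between fire_hook and muffle above 18 N).
It fails at once if the robot itself touches the muffle or its flap (contact force between any of the fingers, the arm and muffle above 1 N).
It fails at once if the hook is dropped or thrown (faster than 1 m/s) (linear speed of fire_hook above 1 m/s).
It fails at once if a bystander is moved more than 20 mm (distance of any of bent_bracket, cold_chisel, copper_tube, steel_block, nut_large, hex_bolt, filler_rod from where it was at the start of the episode above 0.02 m).
It also fails if it takes over 72 s, if anything falls off the work surface, if the arm or the gripper's body presses on something with over 40 N, if the wrist force passes 120 N, or if a joint passes its speed limit or range.

### The arm

A 6-joint arm with a two-finger parallel gripper is mounted at the origin on a cart in front of the work surface, level with it; the furniture and walls round the work are solid. World frame = base frame: x ahead of the robot, y to its left, z up, the work surface at z = 0. Lengths are in m, angles in rad, forces in N, time in s.
With the tool pointing down it reaches from about 0.375 to 0.825 m from the base axis. Payload 5.5 kg.
Tool frame: the origin (TCP) lies midway between the tips of the shut fingers; the grasp point (between the pads) lies 19 mm behind it (grasp_offset is the distance from the TCP to the grasp point, in m); z points along the fingers, y is the line along which they close (so a half turn about z gives the same grasp; the last joint's range is limited). The gripper opens to 85 mm and grips with 20 to 120 N. Pads are 22 mm wide; open, the fingers measure 114 mm over their backs; the gripper's body (76 mm by 85 mm) begins 54 mm behind the grasp point. The pads swing forward as they close: fully open they stand 13 mm farther back than shut.
Start: joints at [-1.18, 0.314, -0.047, 1.21, 0, 1.571], TCP at [0.229, -0.555, 0.192] pointing down, gripper open.
Joint ranges: [-2.67, 2.67], [-0.69, 1.73], [-1.03, 1.25], [-2.08, 2.16], [-1.42, 1.45], [-3.14, 3.14]. Speed limits (rad/s): [2.39, 2.39, 3.01, 3.14, 3.14, 3.14].

### API

Orientations are given as a unit quaternion [x, y, z, w].
In Python, from rig import state, capture, camera_model, sign_off, grasp_offset gives the robot as it stands.
- The arm moves only by the tool move_arm, never from a script. Its argument "plan" is one flat list of numbers, 7 for each row, row after row: the opening, from 0 (shut) to 1 (fully open), then the shift along the tool's x, y, z in cm, then the turn, a rotation vector about the tool's x, y, z in degrees. A call has exactly 8 rows; each row shifts and turns the commanded pose from where the row before left it, along the tool's axes as they then stand; what a row does not reach is not made up. A row lasts 1/10 s, in which the tool goes at most 50 mm and 8.59 degrees, less where a joint would pass 70% of its speed; a pose out of reach is approached as far as the arm can. A call with a gripper value outside its range is refused whole. The fingers move at their own pace and stop on an object; the grip force is fixed at half the most. Time passes only in rows, so rows that do not move let the fingers close, or fill a call up. It gives the time, the measured TCP pose, the force, the opening and the grip force at its end, in the units of the state.
- state(): the state, without advancing time (a new reading comes with each control period).
- capture(name): name is "side" or "top" or "wrist"; returns the picture (420x560x3 uint8, red, green, blue); there is no depth.
- camera_model(name): a dict with "intrinsics" (3x3 intrinsics, pixels), "world_from_camera" (4x4, takes a point from camera to world coordinates); the wrist camera has in their place "mount" (4x4, takes a point from camera to tool coordinates, whose origin is the TCP and whose axes are the flange's). Camera axes: x right, y down, z forward; pixel columns grow to the right and rows downward; lengths in m; the calibration is good to about 2 mm. A picture is of the moment at which its call begins: read the wrist's pose just before it. camera_model takes no time and is no camera call.
- sign_off(): hands the job in; it is judged then, once.
The state is a dict: "t": time; "q": joint angles; "dq": joint speeds; "joint_torque": joint torques, N m; "ee_pos": TCP position; "eef_rot": TCP orientation; "contact_force": force on the tool from outside, world axes, zero at the start; "torque": the same for the moment, N m; "grip_width": opening from 0.0 (shut) to 1.0 (fully open); "gripper_force": force on a finger pad.
Only numpy, scipy, OpenCV 4.12 (cv2) and the standard library are available. Lean on these libraries where they do the work, as an engineer would, in place of code of your own. Each camera call takes 0.05 s, during which the arm holds its last target. There are 200 camera calls.

## Working session

There is one attempt and no reset: what is moved stays moved. The work goes in short steps, Python scripts to look and compute and a tool call to move; the robot and the scene stay as the last step left them, time stands still between calls to the robot, and variables do not carry over. Pictures are saved under pics/ and viewed, at most 10 in all, crops included, and the job is handed in when it is done.

Besides the shell and the picture viewer there is one more tool, called by a JSON object that holds its "fn" and its "kwargs". move_arm: Moves the arm, as the interface text tells. Its arguments: {"type":"object","properties":{"plan":{"type":"array"}},"required":["plan"]}

```bash
mkdir -p pics; ls; python3 - <<'E'
from rig import *
import cv2,numpy as np
s=state();print({k:np.round(v,3).tolist() for k,v in s.items()},grasp_offset)
for n in("side","top"):
    m=camera_model(n);print(n,np.round(m["intrinsics"],1).tolist(),np.round(m["world_from_camera"],3).tolist())
    im=capture(n);cv2.imwrite(f"pics/{n}0.png",cv2.resize(im[:,:,::-1],(800,600)))
    np.save(f"pics/{n}0.npy",im)
print(camera_model("wrist"))
E
```

```text
pics
{'t': 0.0, 'q': [-1.18, 0.314, -0.048, 1.21, -0.0, 1.571], 'dq': [-0.0, -0.001, 0.002, 0.001, 0.001, 0.001], 'joint_torque': [0.004, -53.96, 33.974, 0.019, 0.0, 0.0], 'ee_pos': [0.228, -0.554, 0.192], 'eef_rot': [0.981, 0.194, -0.0, -0.001], 'contact_force': [0.608, 0.161, -0.328], 'torque': [0.027, -0.009, -0.003], 'gripper_force': 0.0, 'grip_width': 1.0} 0.0187
side [[448.9, 0.0, 286.5], [0.0, 448.9, 218.8], [0.0, 0.0, 1.0]] [[-1.0, 0.031, -0.005, 0.552], [0.029, 0.848, -0.529, 0.617], [-0.012, -0.529, -0.849, 1.244], [0.0, 0.0, 0.0, 1.0]]
top [[381.5, 0.0, 280.3], [0.0, 381.5, 210.6], [0.0, 0.0, 1.0]] [[0.017, -0.996, 0.091, 0.453], [-1.0, -0.015, 0.023, -0.057], [-0.021, -0.092, -0.996, 1.098], [0.0, 0.0, 0.0, 1.0]]
{'intrinsics': array([[369.87815893,   0.        , 280.80595204],
       [  0.        , 369.87815893, 210.10778725],
       [  0.        ,   0.        ,   1.        ]]), 'mount': array([[ 3.79036524e-04, -9.53696604e-01, -3.00770084e-01,
         7.74604088e-02],
       [ 9.99998733e-01,  8.26563907e-04, -1.36069100e-03,
         5.48930760e-04],
       [ 1.54629208e-03, -3.00769187e-01,  9.53695709e-01,
        -1.80431407e-01],
       [ 0.00000000e+00,  0.00000000e+00,  0.00000000e+00,
         1.00000000e+00]])}
```

View pics/side0.png

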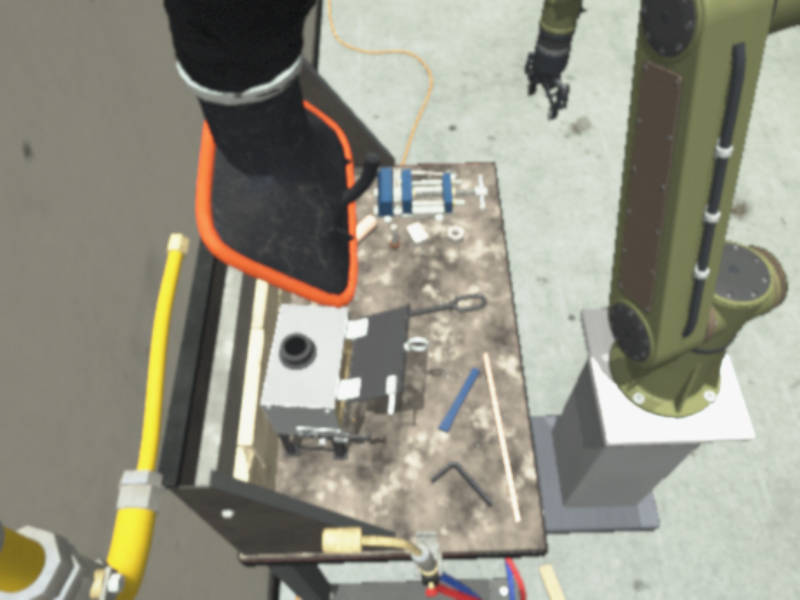

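View pics/top0.png

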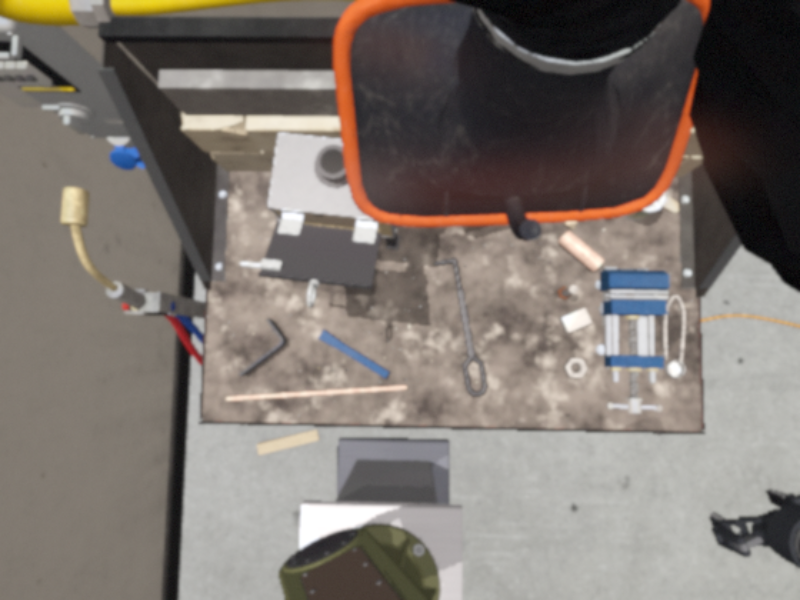

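The side view shows the muffle at (310,350), the open flap at (380,360), its eye at (416,344) and the hook loop at (468,302). In the top view the eye is at (313,290), the hook tip at (440,262) and its loop at (475,375). A hood with an orange rim hangs on the right above the muffle, with its corner at about (365,215).

```bash
cat > h.py <<'E'
import numpy as np,cv2
from rig import *
from scipy.spatial.transform import Rotation as R
def ray(n,px,T=None):
    m=camera_model(n);K=m["intrinsics"];T=m["world_from_camera"] if T is None else T
    d=T[:3,:3]@np.linalg.solve(K,[px[0],px[1],1]);return T[:3,3],d/np.linalg.norm(d)
def plane(n,px,z,T=None):
    o,d=ray(n,px,T);return o+d*(z-o[2])/d[2]
def tri(a,b):
    A=np.zeros((3,3));v=np.zeros(3)
    for o,d in(a,b):
        P=np.eye(3)-np.outer(d,d);A+=P;v+=P@o
    x=np.linalg.solve(A,v);return x,[np.linalg.norm(np.cross(x-o,d)) for o,d in(a,b)]
def wristT():
    s=state();T=np.eye(4);T[:3,:3]=R.from_quat(s["eef_rot"]).as_matrix();T[:3,3]=s["ee_pos"];return T@camera_model("wrist")["mount"]
E
python3 - <<'E'
from h import *
np.set_printoptions(precision=3,suppress=True)
k=.7
def t(n,a,b): print(n,*tri(ray("top",np.array(a)*k),ray("side",np.array(b)*k)))
t("eye",(312,291),(415,344))
t("hoodcorner",(365,213),(345,300))
t("case FL",(268,207),(335,405))
t("case BL",(278,135),(263,405))
t("flap freeL",(264,272),(392,375) )
t("flap freeR",(374,287),(408,307))
t("loop",(475,375),(470,302))
for n,p in dict(tip=(437,262),bend=(456,262),loopend=(476,395),barend=(470,355),mid=(464,310)).items(): print(n,plane("top",np.array(p)*k,.006))
for n,p in dict(FL=(268,207),FR=(365,218),BL=(278,135),hoodF=(365,213)).items(): print(n,plane("top",np.array(p)*k,.25))
for n,p in dict(FL=(335,405),FR=(348,308),BL=(263,405),BR=(280,305)).items(): print('side',n,plane("side",np.array(p)*k,.25))
a=np.load('pics/top0.npy')[150:290,150:350];b=np.load('pics/side0.npy')[190:330,180:360]
cv2.imwrite('pics/c.png',np.hstack([cv2.resize(x[:,:,::-1],None,fx=800/380,fy=800/380*1.5) if 0 else cv2.resize(x[:,:,::-1],(400,int(400*x.shape[0]/x.shape[1]))) if 0 else cv2.resize(x[:,:180,::-1],(400,311),interpolation=cv2.INTER_CUBIC) for x in(a,b)]))
E
```

```text
eye [0.539 0.092 0.301] [np.float64(0.00013172254202162455), np.float64(0.0001317225420215436)]
hoodcorner [0.654 0.014 0.322] [np.float64(0.002163061218469085), np.float64(0.0021630612184689374)]
case FL [0.677 0.176 0.251] [np.float64(0.001079188998362732), np.float64(0.0010791889983628987)]
case BL [0.8   0.167 0.24 ] [np.float64(0.0008048789222620082), np.float64(0.0008048789222619029)]
flap freeL [0.571 0.159 0.318] [np.float64(0.007005044954716055), np.float64(0.007005044954716122)]
flap freeR [0.549 0.002 0.276] [np.float64(0.0003900597526645926), np.float64(0.0003900597526644241)]
loop [ 0.406 -0.183 -0.002] [np.float64(0.0019512250367273143), np.float64(0.0019512250367271853)]
tip [ 0.633 -0.105  0.006]
bend [ 0.634 -0.143  0.006]
loopend [ 0.369 -0.185  0.006]
barend [ 0.447 -0.173  0.006]
mid [ 0.537 -0.16   0.006]
FL [0.678 0.176 0.25 ]
FR [0.662 0.021 0.25 ]
BL [0.797 0.165 0.25 ]
hoodF [0.67  0.021 0.25 ]
side FL [0.676 0.176 0.25 ]
side FR [ 0.658 -0.016  0.25 ]
side BL [0.797 0.172 0.25 ]
side BR [ 0.784 -0.027  0.25 ]
```

View pics/c.png

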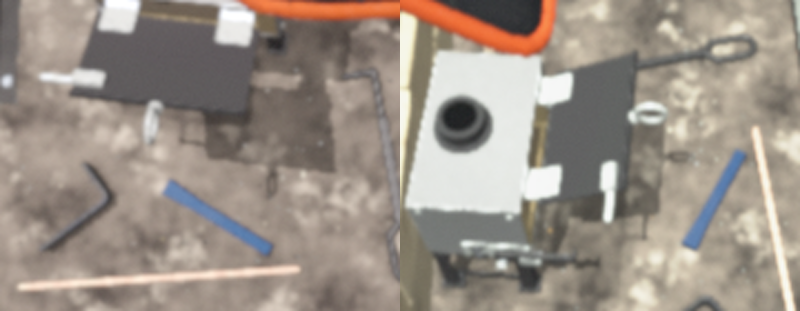

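{"fn": "move_arm", "kwargs": {"plan": [1,4.1,-2.6,0,0,0,0,1,4.1,-2.6,0,0,0,0,1,4.1,-2.6,0,0,0,0,1,4.1,-2.6,0,0,0,0,1,4.1,-2.6,0,0,0,0,1,4.1,-2.6,0,0,0,0,1,4.1,-2.6,0,0,0,0,1,4.1,-2.6,0,0,0,0]}}

```text
t: 0.9
ee_pos: [0.4532, -0.2356, 0.1923]
eef_rot: [0.981, 0.194, -0.0, -0.0]
contact_force: [0.3, 0.3, 0.2]
grip_width: 1.001
gripper_force: 0.0
```

{"fn": "move_arm", "kwargs": {"plan": [1,4.1,-2.6,0,0,0,0,1,4.1,-2.6,0,0,0,0,1,0,0,0,0,0,6.7,1,0,0,0,0,0,6.7,1,0,0,0,0,0,0,1,0,0,0,0,0,0,1,0,0,0,0,0,0,1,0,0,0,0,0,0]}}

```text
t: 1.7
ee_pos: [0.5084, -0.1586, 0.1925]
eef_rot: [0.997, 0.079, -0.0, -0.0]
contact_force: [1.1, -0.4, -0.0]
grip_width: 1.001
gripper_force: 0.0
```

```bash
python3 - <<'E'
from h import *
s=state();print({k:np.round(v,3).tolist() for k,v in s.items()});T=wristT();im=capture("wrist");np.savez('pics/w1.npz',T=T,im=im)
cv2.imwrite("pics/w1.png",im[:,:,::-1])
E
```

```text
{'t': 1.7, 'q': [-0.302, 0.187, -0.211, 1.173, 0.0, 2.682], 'dq': [0.001, -0.002, 0.003, 0.0, 0.001, 0.006], 'joint_torque': [0.107, -45.688, 33.71, 0.002, 0.005, -0.014], 'ee_pos': [0.508, -0.159, 0.192], 'eef_rot': [0.997, 0.079, -0.0, -0.0], 'contact_force': [1.141, -0.409, -0.036], 'torque': [0.019, -0.012, -0.026], 'gripper_force': 0.0, 'grip_width': 1.001}
```

View pics/w1.png

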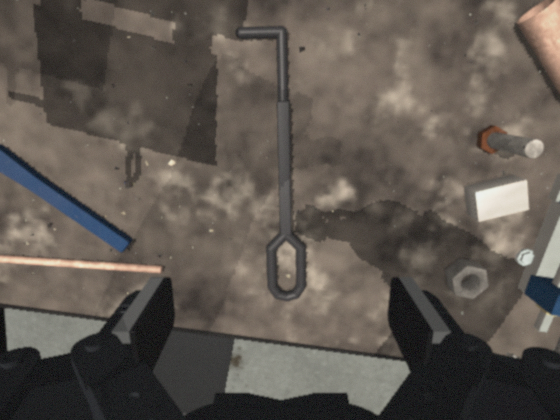

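The wrist view shows the hook clearly: tip end (238,32), bend (283,33), step from bar to round at (284,101), bar end (287,235). The rest of the way round is clear.

```bash
python3 - <<'E'
from h import *
np.set_printoptions(precision=4,suppress=True)
T=np.load('pics/w1.npz')['T']
P={n:plane("wrist",p,z,T)[:2] for n,(p,z) in dict(tip=((237,32),.005),bend=((283,33),.005),step=((283.5,101),.011),rear=((287,235),.011),end=((287,299),.008)).items()}
u=P['step']-P['rear'];print(P,np.linalg.norm(u),np.arctan2(u[1],u[0]))
v=P['bend']-P['rear'];print(np.linalg.norm(v),np.arctan2(v[1],v[0]),np.linalg.norm(P['bend']-P['tip']))
u=v/np.linalg.norm(v)
print([P['step']-u*.1,P['rear']+u*.035,P['bend']-u*.16])
E
```

```text
{'tip': array([ 0.6311, -0.0988]), 'bend': array([ 0.6368, -0.14  ]), 'step': array([ 0.5786, -0.1498]), 'rear': array([ 0.4461, -0.1749]), 'end': array([ 0.3692, -0.1876])} 0.13481901570045085 0.18703311485722957
0.19380553225177194 0.18091874822204992 0.041665483529483155
[array([ 0.4802, -0.1678]), array([ 0.4806, -0.1686]), array([ 0.4794, -0.1688])]
```

{"fn": "move_arm", "kwargs": {"plan": [1,0,0,0,0,0,8.5,1,0,0,0,0,0,8.5,1,0,0,0,0,0,8.5,1,0,0,0,0,0,0,1,0,0,0,0,0,0,1,0,0,0,0,0,0,1,0,0,0,0,0,0,1,0,0,0,0,0,0]}}

```text
t: 2.55
ee_pos: [0.5086, -0.1582, 0.1925]
eef_rot: [0.99, -0.143, -0.0, 0.0]
contact_force: [-1.2, 0.7, 0.4]
grip_width: 1.003
gripper_force: 0.0
```

{"fn": "move_arm", "kwargs": {"plan": [1,0,0,0,0,0,-8.58,1,0,0,0,0,0,-8.58,1,0,0,0,0,0,-8.58,1,0,0,0,0,0,-8.58,1,0,0,0,0,0,-8.58,1,0,0,0,0,0,-8.58,1,0,0,0,0,0,-8.58,1,0,0,0,0,0,-8.58]}}

```text
t: 3.35
ee_pos: [0.5086, -0.1582, 0.1925]
eef_rot: [0.897, 0.442, 0.0, 0.0]
contact_force: [-0.0, 0.2, 0.5]
grip_width: 1.001
gripper_force: 0.0
```

{"fn": "move_arm", "kwargs": {"plan": [1,0,0,0,0,0,-8.58,1,0,0,0,0,0,-8.58,1,0,0,0,0,0,-8.58,1,0,0,0,0,0,-8.58,1,0,0,0,0,0,-8.58,1,0,0,0,0,0,-8.58,1,0,0,0,0,0,-8.58,1,0,0,0,0,0,-8.58]}}

```text
t: 4.15
ee_pos: [0.5086, -0.1582, 0.1925]
eef_rot: [0.491, 0.871, 0.0, -0.0]
contact_force: [0.5, -0.7, 0.4]
grip_width: 1.0
gripper_force: 0.0
```

{"fn": "move_arm", "kwargs": {"plan": [1,0,0,0,0,0,-8.58,1,0,0,0,0,0,-8.58,1,0,0,0,0,0,-8.58,1,0,0,0,0,0,-8.58,1,0,0,0,0,0,-8.58,1,0,0,0,0,0,-8.58,1,0,0,0,0,0,-8.58,1,0,0,0,0,0,-8.58]}}

```text
t: 4.95
ee_pos: [0.5086, -0.1582, 0.1925]
eef_rot: [-0.085, 0.996, 0.0, -0.0]
contact_force: [-1.0, 0.1, 0.9]
grip_width: 1.0
gripper_force: 0.0
```

```bash
cat >> h.py <<'E'
np.set_printoptions(precision=4,suppress=True)
def go(p,Rm=None):
    "delta cm / rotvec deg in tool axes from measured pose to TCP p, rotation Rm"
    s=state();R0=R.from_quat(s["eef_rot"]);d=R0.inv().apply(np.array(p)-s["ee_pos"])*100
    r=[0,0,0] if Rm is None else (R0.inv()*R.from_matrix(Rm)).as_rotvec(degrees=True)
    print("t",round(s["t"],2),"pos",np.array(s["ee_pos"]),"q",np.array(s["q"]),"F",np.array(s["contact_force"]),"\n d cm",d,"rot",r)
def tool(yaw,pitch=0):
    "tool rotation for hook with x axis at world yaw, nose-up pitch"
    B=R.from_euler('ZY',[yaw,-pitch]).as_matrix(); return np.c_[-B[:,0],B[:,1],-B[:,2]]
E
python3 - <<'E'
from h import *
go([.5095,-.1625,-.0127+.0],tool(.183))
E
```

```text
t 4.95 pos [ 0.5086 -0.1582  0.1925] q [-0.3015  0.187  -0.211   1.1729  0.     -0.4724] F [-0.9666  0.0548  0.8501] 
 d cm [-0.0144 -0.442  20.5187] rot [ 0.0004 -0.0008 -0.6912]
```

{"fn": "move_arm", "kwargs": {"plan": [1,0,-0.4,3.0,0,0,-0.7,1,0,0,4,0,0,0,1,0,0,4,0,0,0,1,0,0,4,0,0,0,1,0,0,3,0,0,0,1,0,0,0.8,0,0,0,1,0,0,0.2,0,0,0,1,0,0,0,0,0,0]}}

```text
t: 5.75
ee_pos: [0.5103, -0.1625, 0.0036]
eef_rot: [-0.088, 0.996, -0.0, 0.001]
contact_force: [-0.3, 0.5, -0.2]
grip_width: 1.003
gripper_force: 0.0
```

{"fn": "move_arm", "kwargs": {"plan": [0,0,0,0,0,0,0,0,0,0,0,0,0,0,0,0,0,0,0,0,0,0,0,0,0,0,0,0,0,0,0,0,0,0,0,0,0,0,0,0,0,0,0,0,0,0,0,0,0,0,0,0,0,0,0,0]}}

```text
t: 6.55
ee_pos: [0.5092, -0.1621, 0.0025]
eef_rot: [-0.088, 0.996, 0.0, -0.0]
contact_force: [1.1, -0.3, -0.0]
grip_width: 0.0
gripper_force: 0.0
```

```bash
python3 - <<'E'
from h import *
go([.5095,-.1625,0]);print(state()["grip_width"],state()["gripper_force"]);im=capture("wrist");cv2.imwrite("pics/w2.png",im[:,:,::-1])
E
```

```text
t 6.55 pos [ 0.5092 -0.1621  0.0025] q [-0.3082  0.3465 -0.4693  0.7551 -0.     -0.4847] F [ 1.1428 -0.315  -0.0432] 
 d cm [-0.0214 -0.0416  0.2462] rot [0, 0, 0]
0.00023611547170403655 0.0
```

View pics/w2.png

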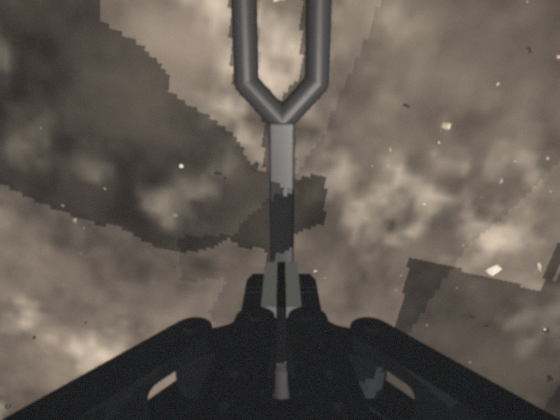

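The bar lies centred under the fingers, around (282,220). The fingers have shut without gripping it, so the pads are too high, and I'll reopen and go lower.

{"fn": "move_arm", "kwargs": {"plan": [1,0,0,0,0,0,0,1,0,0,0,0,0,0,1,0,0,0,0,0,0,1,0,0,0,0,0,0,1,0,0,0.3,0,0,0,1,0,0,0.3,0,0,0,1,0,0,0,0,0,0,1,0,0,0,0,0,0]}}

```text
t: 7.4
ee_pos: [0.509, -0.1621, -0.0037]
eef_rot: [-0.088, 0.996, 0.0, -0.0]
contact_force: [-0.1, -0.1, 0.2]
grip_width: 1.004
gripper_force: 0.0
```

{"fn": "move_arm", "kwargs": {"plan": [0.3,0,0,0,0,0,0,0.3,0,0,0,0,0,0,0.3,0,0,0,0,0,0,0,0,0,0,0,0,0,0,0,0,0,0,0,0,0,0,0,0,0,0,0,0,0,0,0,0,0,0,0,0,0,0,0,0,0]}}

```text
t: 8.2
ee_pos: [0.5093, -0.1621, -0.0035]
eef_rot: [-0.088, 0.996, 0.0, -0.0]
contact_force: [0.6, -0.1, 0.8]
grip_width: 0.001
gripper_force: 0.0
```

```bash
python3 - <<'E'
from h import *
im=capture("wrist");c=cv2.resize(im[200:400,160:400,::-1],(720,600),interpolation=cv2.INTER_CUBIC)
cv2.imwrite("pics/w3.png",cv2.convertScaleAbs(c,alpha=2,beta=10))
E
```

```text
(no output)
```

View pics/w3.png

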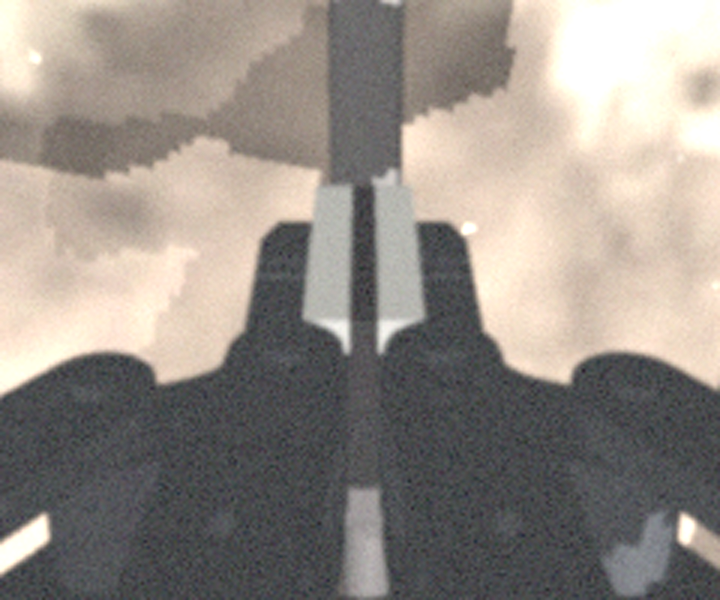

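The picture shows the pads at (345,185–320 in the crop) shut above the bar, so the real tips are well behind the TCP. I'll reopen, put the grasp point at bar height (TCP z about -12 mm) and close.

{"fn": "move_arm", "kwargs": {"plan": [1,0,0,0,0,0,0,1,0,0,0,0,0,0,1,0,0,0,0,0,0,1,0,0,0,0,0,0,1,0,0,0.3,0,0,0,1,0,0,0.3,0,0,0,1,0,0,0.2,0,0,0,1,0,0,0,0,0,0]}}

```text
t: 9.05
ee_pos: [0.5088, -0.162, -0.012]
eef_rot: [-0.088, 0.996, 0.0, -0.0]
contact_force: [-0.0, 1.1, -0.4]
grip_width: 0.998
gripper_force: 0.0
```

{"fn": "move_arm", "kwargs": {"plan": [0.3,0,0,0,0,0,0,0.3,0,0,0,0,0,0,0.3,0,0,0,0,0,0,0,0,0,0,0,0,0,0,0,0,0,0,0,0,0,0,0,0,0,0,0,0,0,0,0,0,0,0,0,0,0,0,0,0,0]}}

```text
t: 9.85
ee_pos: [0.5092, -0.1621, -0.0115]
eef_rot: [-0.088, 0.996, 0.0, 0.0]
contact_force: [-0.0, 0.3, 0.9]
grip_width: 0.0
gripper_force: 0.0
```

{"fn": "move_arm", "kwargs": {"plan": [1,0,0,0,0,0,0,1,0,0,0,0,0,0,1,0,0,0,0,0,0,1,0,0,0.3,0,0,0,1,0,0,0.4,0,0,0,1,0,0,0.4,0,0,0,1,0,0,0.4,0,0,0,1,0,0,0,0,0,0]}}

```text
t: 10.65
ee_pos: [0.5086, -0.1619, -0.0273]
eef_rot: [-0.088, 0.996, 0.0, -0.001]
contact_force: [-0.3, -0.4, -0.4]
grip_width: 0.998
gripper_force: 0.0
```

{"fn": "move_arm", "kwargs": {"plan": [0.3,0,0,0,0,0,0,0.3,0,0,0,0,0,0,0.3,0,0,0,0,0,0,0,0,0,0,0,0,0,0,0,0,0,0,0,0,0,0,0,0,0,0,0,0,0,0,0,0,0,0,0,0,0,0,0,0,0]}}

```text
t: 11.45
ee_pos: [0.5093, -0.1621, -0.0265]
eef_rot: [-0.088, 0.996, 0.0, 0.0]
contact_force: [0.2, -0.2, -1.0]
grip_width: 0.003
gripper_force: 0.0
```

{"fn": "move_arm", "kwargs": {"plan": [1,0,0,0,0,0,0,1,0,0,0,0,0,0,1,0,0,0,0,0,0,1,0,0,0,0,0,0,1,0,0,0.4,0,0,0,1,0,0,0.3,0,0,0,1,0,0,0.2,0,0,0,1,0,0,0,0,0,0]}}

```text
t: 12.25
ee_pos: [0.5088, -0.162, -0.036]
eef_rot: [-0.088, 0.996, 0.0, -0.0]
contact_force: [-0.7, -0.1, 0.3]
grip_width: 0.999
gripper_force: 0.0
```

{"fn": "move_arm", "kwargs": {"plan": [0.3,0,0,0,0,0,0,0.3,0,0,0,0,0,0,0.3,0,0,0,0,0,0,0,0,0,0,0,0,0,0,0,0,0,0,0,0,0,0,0,0,0,0,0,0,0,0,0,0,0,0,0,0,0,0,0,0,0]}}

```text
t: 13.05
ee_pos: [0.5094, -0.1621, -0.0352]
eef_rot: [-0.088, 0.996, -0.0, 0.0]
contact_force: [-1.6, 0.5, 5.5]
grip_width: 0.12
gripper_force: 59.9
```

Gripped now (60 N). Next I lift, then back the hook away from the hood.

```bash
cat >> h.py <<'E'
# hook pose in the tool frame, fixed at the grasp
G=np.eye(4);G[:3,:3]=tool(.183);G[:3,3]=[.5094,-.1621,-.0352]
H=np.eye(4);H[:3,:3]=R.from_euler('Z',.183).as_matrix();H[:3,3]=[.480,-.168,0]
REL=np.linalg.inv(G)@H
def tipnow():
    s=state();return R.from_quat(s["eef_rot"]).apply((REL@[.16,.0235,.005,1])[:3])+s["ee_pos"]
def tiptarget(p,yaw,pitch=0):
    Rm=tool(yaw,pitch);print("tip now",tipnow());go(np.array(p)-Rm@(REL@[.16,.0235,.005,1])[:3],Rm)
E
echo
```

{"fn": "move_arm", "kwargs": {"plan": [0,0,0,-0.5,0,0,0,0,0,0,-2,0,0,0,0,0,0,-4,0,0,0,0,0,0,-4,0,0,0,0,3,0,0,0,0,0,0,3,0,0,0,0,0,0,3,0,0,0,0,0,0,3,0,0,0,0,0]}}

```text
t: 13.85
ee_pos: [0.3896, -0.1831, 0.0693]
eef_rot: [-0.088, 0.996, 0.0, -0.0]
contact_force: [0.5, -0.4, -2.4]
grip_width: 0.114
gripper_force: 59.1
```

```bash
python3 - <<'E'
from h import *
# stage: tip 60 mm to the muffle's right of the eye
e=np.array([.538,.092,.301]);psi=-.085
print(state()["grip_width"],state()["gripper_force"])
tiptarget(e+np.array([np.sin(psi),-np.cos(psi),0])*.06,psi)
E
```

```text
0.11391090378180421 59.06035780906677
tip now [ 0.5136 -0.1375  0.1094]
t 13.85 pos [ 0.3896 -0.1831  0.0693] q [-0.4392  0.0917 -0.6215  0.8583 -0.0001 -0.616 ] F [ 0.4855 -0.371  -2.3978] 
 d cm [ -4.7281  19.8154 -19.1494] rot [ 0.0093 -0.033  15.0007]
```

{"fn": "move_arm", "kwargs": {"plan": [0,0,0,-4.8,0,0,0,0,0,0,-4.8,0,0,0,0,0,0,-4.8,0,0,0,0,0,0,-4.75,0,0,0,0,0,0,0,0,0,7.5,0,0,0,0,0,0,7.5,0,0,4,0,0,0,0,0,0,4,0,0,0,0]}}

```text
t: 14.65
ee_pos: [0.3975, -0.1032, 0.2607]
eef_rot: [0.044, 0.999, 0.0, -0.0]
contact_force: [1.1, -0.2, -2.2]
grip_width: 0.117
gripper_force: 59.4
```

{"fn": "move_arm", "kwargs": {"plan": [0,0.3,4,0,0,0,0,0,0.3,4,0,0,0,0,0,0,3,0,0,0,0,0,0,1.4,0,0,0,0,0,0,0,0,0,0,0,0,0,0,0,0,0,0,0,0,0,0,0,0,0,0,0,0,0,0,0,0]}}

```text
t: 15.45
ee_pos: [0.4024, 0.0198, 0.2609]
eef_rot: [0.043, 0.999, -0.0, -0.0]
contact_force: [-0.3, -0.8, -2.2]
grip_width: 0.116
gripper_force: 59.5
```

```bash
python3 - <<'E'
from h import *
e=np.array([.538,.092,.301]);psi=-.085
tiptarget(e+np.array([np.sin(psi),-np.cos(psi),0])*.06,psi)
a=capture("top");b=capture("side");np.savez('pics/s1.npz',a=a,b=b)
ca=cv2.resize(a[150:250,180:300,::-1],(400,333),interpolation=cv2.INTER_CUBIC);cb=cv2.resize(b[195:295,230:350,::-1],(400,333),interpolation=cv2.INTER_CUBIC)
cv2.imwrite("pics/s1.png",np.hstack([ca,cb]))
E
```

```text
tip now [0.5339 0.0314 0.3011]
t 15.45 pos [0.4024 0.0198 0.2609] q [ 0.0493 -0.0815 -0.341   1.3115 -0.0002  0.1361] F [-0.297  -0.8241 -2.1716] 
 d cm [0.1054 0.0446 0.0138] rot [-0.0152 -0.0106 -0.1055]
```

View pics/s1.png

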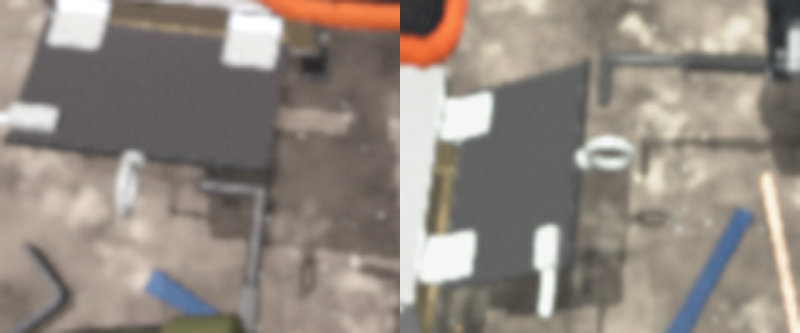

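```bash
python3 - <<'E'
from h import *
def A(p): return np.array(p)/3.3333+[180,150]
def B(p): return (np.array(p)-[400,0])/3.3333+[230,195]
def t(n,a,b):
    x,r=tri(ray("top",A(a)),ray("side",B(b)));print(n,x,r[0]);return x
s=state();f=lambda v:R.from_quat(s["eef_rot"]).apply((REL@[*v,1])[:3])+s["ee_pos"]
te=t("tipend",(202,185),(605,103));be=t("bend",(258,187),(605,62))
print("kin",f([.16,.042,.005]),f([.16,0,.005]))
e=t("eye",(126,187),(608.5,153))
l=t("flapL",(8,142),(563,280));r=t("flapR",(270,166),(588,62));d=l-r;print(np.arctan2(-d[0],d[1]),np.linalg.norm(d))
E
```

```text
tipend [0.5357 0.0459 0.2935] 0.0009282373398329171
bend [0.5347 0.0101 0.2939] 0.0011484053136244833
kin [0.5356 0.05   0.3012] [0.532  0.0082 0.3012]
eye [0.5339 0.0929 0.3013] 1.9552436551947012e-05
flapL [0.5674 0.1776 0.2706] 0.0017372120532559152
flapR [0.5484 0.0036 0.2848] 0.002122942837192974
-0.10895519261362195 0.17564373844045444
```

{"fn": "move_arm", "kwargs": {"plan": [0,0.4,0,-0.4,0,0,0,0,0.35,0,-0.35,0,0,0,0,0,1,0,0,0,0,0,0,1,0,0,0,0,0,0,1,0,0,0,0,0,0,0,0,0,0,0,0,0,0,0,0,0,0,0,0,0,0,0,0,0]}}

```text
t: 16.35
ee_pos: [0.3975, 0.0511, 0.2684]
eef_rot: [0.042, 0.999, -0.0, -0.0]
contact_force: [-1.0, 0.6, -2.9]
grip_width: 0.117
gripper_force: 59.5
```

```bash
python3 - <<'E'
from h import *
print(tipnow(),state()["contact_force"])
a=capture("top");b=capture("side");np.savez('pics/s2.npz',a=a,b=b)
ca=cv2.resize(a[185:235,195:255,::-1],(480,400),interpolation=cv2.INTER_CUBIC)[:,40:440];cb=cv2.resize(b[200:250,265:325,::-1],(480,400),interpolation=cv2.INTER_CUBIC)[:,40:440]
cv2.imwrite("pics/s2.png",np.hstack([ca,cb]))
E
```

```text
[0.5291 0.0631 0.3085] [-1.0274  0.5695 -2.9465]
```

View pics/s2.png

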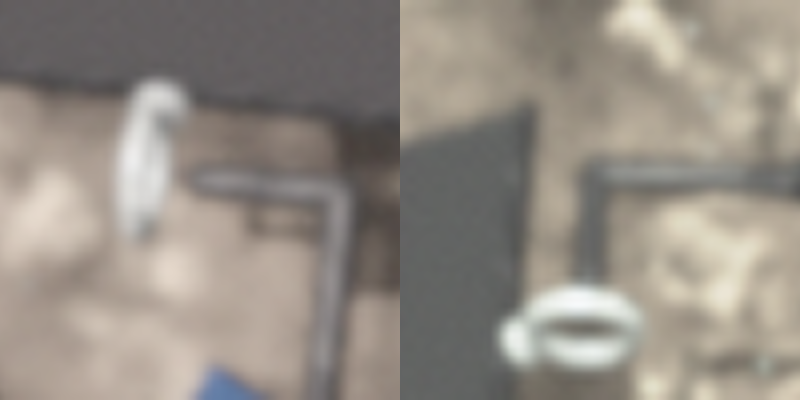

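```bash
python3 - <<'E'
from h import *
A=lambda x,y:[(x+40)/8+195,y/8+185]
B=lambda x,y:[(x-360)/8+265,y/8+200]
print("eye",tri(ray("top",A(143,177)),ray("side",B(587,327))))
print("bend",tri(ray("top",A(337,188)),ray("side",B(594,173))))
s=state();f=lambda v:R.from_quat(s["eef_rot"]).apply((REL@[*v,1])[:3])+s["ee_pos"]
print("kin",f([.16,0,.005]))
E
```

```text
eye (array([0.5318, 0.0927, 0.301 ]), [np.float64(9.434177138373806e-05), np.float64(9.434177138385619e-05)])
bend (array([0.5285, 0.041 , 0.3051]), [np.float64(0.0006590227571922966), np.float64(0.000659022757192371)])
kin [0.5271 0.0394 0.3086]
```

Top view: the pin axis (190,180) points at the ring centre (143,177). Side view: the pin axis at x≈592 meets the hole at (588,327). They're aligned, so I insert.

{"fn": "move_arm", "kwargs": {"plan": [0,0.1,0,0.2,0,0,0,0,0,0.5,0,0,0,0,0,0,0.5,0,0,0,0,0,0,0.5,0,0,0,0,0,0,0.5,0,0,0,0,0,0,0.5,0,0,0,0,0,0,0.1,0,0,0,0,0,0,0,0,0,0]}}

```text
schema error: expected a multiple of 7 numbers
```

```bash
python3 - <<'E'
from h import *
print(tipnow(),state()["contact_force"])
a=capture("top");b=capture("side");np.savez('pics/s3.npz',a=a,b=b)
ca=cv2.resize(a[185:235,195:255,::-1],(480,400),interpolation=cv2.INTER_CUBIC)[:,40:440];cb=cv2.resize(b[200:250,265:325,::-1],(480,400),interpolation=cv2.INTER_CUBIC)[:,40:440]
cv2.imwrite("pics/s3.png",np.hstack([ca,cb]))
E
```

```text
[0.5291 0.0628 0.3086] [-0.22   -0.7826 -2.627 ]
```

View pics/s3.png

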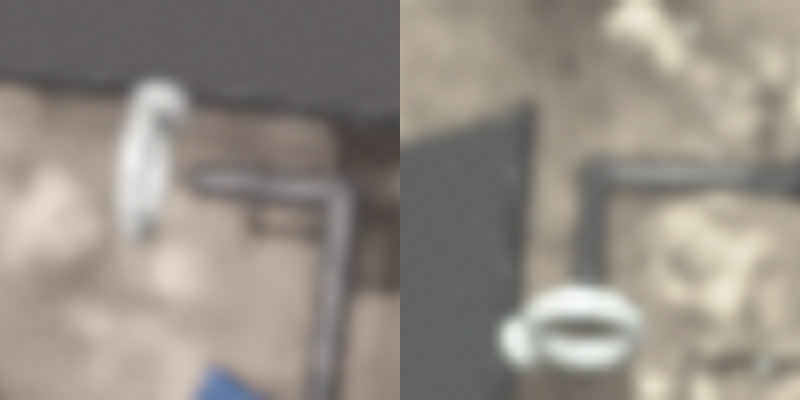

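The last move was refused because I miscounted the numbers; nothing moved, and the picture is the same as before. I'll resend it.

{"fn": "move_arm", "kwargs": {"plan": [0,0.1,0,0.2,0,0,0,0,0,0.5,0,0,0,0,0,0,0.5,0,0,0,0,0,0,0.5,0,0,0,0,0,0,0.5,0,0,0,0,0,0,0.5,0,0,0,0,0,0,0.1,0,0,0,0,0,0,0,0,0,0,0]}}

```text
t: 17.35
ee_pos: [0.3988, 0.0773, 0.2665]
eef_rot: [0.042, 0.999, -0.0, -0.0]
contact_force: [-0.1, 0.3, -2.4]
grip_width: 0.115
gripper_force: 59.5
```

```bash
python3 - <<'E'
from h import *
print(tipnow(),state()["contact_force"])
a=capture("top");b=capture("side");np.savez('pics/s4.npz',a=a,b=b)
ca=cv2.resize(a[185:235,195:255,::-1],(480,400),interpolation=cv2.INTER_CUBIC)[:,40:440];cb=cv2.resize(b[200:250,265:325,::-1],(480,400),interpolation=cv2.INTER_CUBIC)[:,40:440]
cv2.imwrite("pics/s4.png",np.hstack([ca,cb]))
E
```

```text
[0.5303 0.0893 0.3066] [-0.0816  0.3152 -2.431 ]
```

View pics/s4.png

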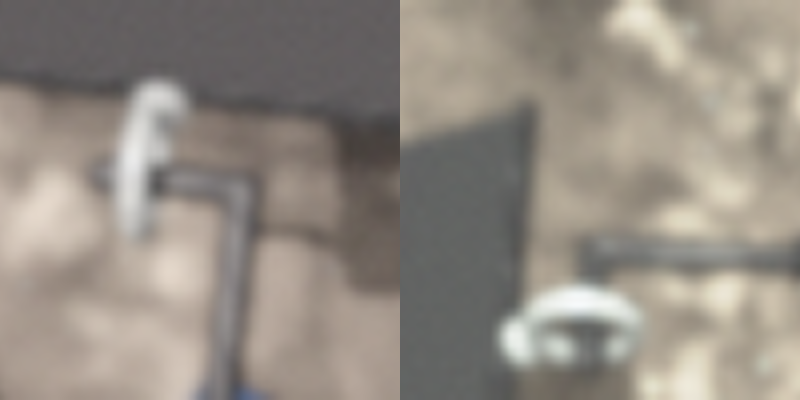

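Top view: the pin, dark at (105,175), comes out the far side of the ring. The side view shows it inside the ring too, so the hook is through. Next is the arc.

```bash
python3 - <<'E'
import numpy as np
th=np.linspace(2.05,.25,25)
x=np.round(14.3*(np.sin(th)-np.sin(2.05)),1);z=np.round(14.3*(np.cos(th)-np.cos(2.05)),1)
for c in range(3):
    print([(round(x[i+1]-x[i],1),round(z[i+1]-z[i],1)) for i in range(8*c,8*c+8)],th[8*c+8],x[8*c+8],z[8*c+8])
E
```

```text
[(np.float64(0.5), np.float64(1.0)), (np.float64(0.3), np.float64(1.0)), (np.float64(0.4), np.float64(1.0)), (np.float64(0.2), np.float64(1.0)), (np.float64(0.1), np.float64(1.1)), (np.float64(0.1), np.float64(1.1)), (np.float64(0.0), np.float64(1.0)), (np.float64(-0.1), np.float64(1.1))] 1.4499999999999997 1.5 8.3
[(np.float64(-0.2), np.float64(1.1)), (np.float64(-0.2), np.float64(1.0)), (np.float64(-0.3), np.float64(1.0)), (np.float64(-0.4), np.float64(1.0)), (np.float64(-0.5), np.float64(1.0)), (np.float64(-0.6), np.float64(0.9)), (np.float64(-0.6), np.float64(0.9)), (np.float64(-0.6), np.float64(0.8))] 0.8499999999999999 -1.9 16.0
[(np.float64(-0.8), np.float64(0.8)), (np.float64(-0.8), np.float64(0.7)), (np.float64(-0.8), np.float64(0.7)), (np.float64(-0.9), np.float64(0.6)), (np.float64(-0.9), np.float64(0.5)), (np.float64(-1.0), np.float64(0.5)), (np.float64(-1.0), np.float64(0.3)), (np.float64(-1.1), np.float64(0.3))] 0.25 -9.2 20.4
```

{"fn": "move_arm", "kwargs": {"plan": [0,0.5,0,1.0,0,0,0,0,0.3,0,1.0,0,0,0,0,0.4,0,1.0,0,0,0,0,0.2,0,1.0,0,0,0,0,0,0,0,0,0,0,0,0,0,0,0,0,0,0,0,0,0,0,0,0,0,0,0,0,0,0,0]}}

```text
t: 18.25
ee_pos: [0.3852, 0.0783, 0.2268]
eef_rot: [0.043, 0.999, 0.0, 0.0]
contact_force: [0.1, -0.3, -2.2]
grip_width: 0.117
gripper_force: 59.5
```

```bash
python3 - <<'E'
from h import *
print(tipnow(),state()["contact_force"])
# eye colour blob (bright) in top view
for n,(r,c,nm) in enumerate([(slice(180,225),slice(195,245),"top"),(slice(220,270),slice(265,320),"side")]):
    im=capture(nm);np.save(f"pics/e_{nm}.npy",im);g=im[r,c].min(2);m=(g>165).astype(np.uint8)
    k,l,st,ce=cv2.connectedComponentsWithStats(m);print(nm,[(st[i].tolist(),(ce[i]+[c.start,r.start]).round(1).tolist()) for i in range(1,k) if st[i,4]>8])
E
```

```text
[0.5167 0.0902 0.2671] [ 0.1379 -0.3407 -2.1779]
top [([0, 8, 4, 8, 30], [196.4, 191.5]), ([21, 23, 10, 20, 98], [219.8, 212.9]), ([0, 26, 17, 12, 137], [202.7, 211.6])]
side [([37, 0, 15, 18, 143], [308.7, 229.4]), ([23, 23, 22, 11, 146], [300.0, 247.2]), ([50, 24, 5, 8, 25], [317.4, 247.0]), ([11, 47, 7, 3, 19], [279.0, 268.1])]
```

The eye moves along with the hook, and the forces stay small.

{"fn": "move_arm", "kwargs": {"plan": [0,0.1,0,1.1,0,0,0,0,0.1,0,1.1,0,0,0,0,0.0,0,1.0,0,0,0,0,-0.1,0,1.1,0,0,0,0,-0.2,0,1.1,0,0,0,0,-0.2,0,1.0,0,0,0,0,-0.3,0,1.0,0,0,0,0,-0.4,0,1.0,0,0,0]}}

```text
t: 19.15
ee_pos: [0.3947, 0.0773, 0.1415]
eef_rot: [0.043, 0.999, -0.0, -0.0]
contact_force: [-0.7, 0.0, -0.8]
grip_width: 0.116
gripper_force: 59.5
```

```bash
python3 - <<'E'
from h import *
print(tipnow(),state()["contact_force"])
print(tri(ray("top",(219.8,212.9)),ray("side",(300,247.2))))
for n,(r,c,nm) in enumerate([(slice(180,235),slice(205,235),"top"),(slice(235,320),slice(265,315),"side")]):
    im=capture(nm);np.save(f"pics/e_{nm}.npy",im);g=im[r,c].min(2);m=(g>165).astype(np.uint8)
    k,l,st,ce=cv2.connectedComponentsWithStats(m);print(nm,[(st[i].tolist(),(ce[i]+[c.start,r.start]).round(1).tolist()) for i in range(1,k) if st[i,4]>25])
E
```

```text
[0.5263 0.0892 0.1816] [-0.7004  0.0339 -0.7631]
(array([0.5188, 0.0941, 0.2717]), [np.float64(0.003201955912986027), np.float64(0.0032019559129861275)])
top [([0, 27, 7, 10, 53], [207.3, 211.6]), ([11, 27, 13, 17, 103], [223.5, 216.1]), ([5, 44, 16, 11, 103], [218.2, 229.0])]
side [([37, 0, 12, 5, 38], [308.1, 236.4]), ([35, 8, 10, 10, 67], [305.3, 247.7]), ([24, 24, 15, 9, 83], [296.4, 261.8]), ([11, 42, 8, 27, 142], [279.1, 288.9]), ([26, 58, 23, 26, 349], [302.5, 306.3]), ([19, 80, 10, 5, 36], [288.9, 317.5])]
```

{"fn": "move_arm", "kwargs": {"plan": [0,-0.5,0,1.0,0,0,0,0,-0.6,0,0.9,0,0,0,0,-0.6,0,0.9,0,0,0,0,-0.6,0,0.8,0,0,0,0,-0.8,0,0.8,0,0,0,0,-0.8,0,0.7,0,0,0,0,-0.8,0,0.7,0,0,0,0,0,0,0,0,0,0]}}

```text
t: 20.05
ee_pos: [0.4426, 0.0733, 0.0836]
eef_rot: [0.043, 0.999, -0.0, -0.0]
contact_force: [0.2, 0.0, -1.8]
grip_width: 0.116
gripper_force: 59.5
```

```bash
python3 - <<'E'
from h import *
print(tipnow(),state()["contact_force"])
E
```

```text
[0.5741 0.0851 0.1237] [ 0.2262  0.024  -1.8233]
```

{"fn": "move_arm", "kwargs": {"plan": [0,-0.9,0,0.6,0,0,0,0,-0.9,0,0.5,0,0,0,0,-1.0,0,0.5,0,0,0,0,-1.0,0,0.3,0,0,0,0,-1.1,0,0.3,0,0,0,0,0,0,0,0,0,0,0,0,0,0,0,0,0,0,0,0,0,0,0,0]}}

```text
t: 20.85
ee_pos: [0.4908, 0.0693, 0.0626]
eef_rot: [0.043, 0.999, 0.0, 0.0]
contact_force: [-1.1, 0.2, -3.9]
grip_width: 0.111
gripper_force: 59.3
```

```bash
python3 - <<'E'
from h import *
print(tipnow(),state()["contact_force"],state()["torque"])
E
```

```text
[0.6223 0.0812 0.1029] [-1.0607  0.2471 -3.8646] [-0.0303  0.2166 -0.0571]
```

{"fn": "move_arm", "kwargs": {"plan": [0,-0.5,0,0.3,0,0,0,0,-0.5,0,0.2,0,0,0,0,-0.5,0,0.1,0,0,0,0,0,0,0,0,0,0,0,0,0,0,0,0,0,0,0,0,0,0,0,0,0,0,0,0,0,0,0,0,0,0,0,0,0,0]}}

```text
t: 21.65
ee_pos: [0.5052, 0.068, 0.0565]
eef_rot: [0.043, 0.999, 0.0, -0.0]
contact_force: [-4.0, 0.9, -2.8]
grip_width: 0.119
gripper_force: 59.5
```

```bash
python3 - <<'E'
from h import *
print(tipnow(),state()["contact_force"],state()["torque"])
E
```

```text
[0.6367 0.0799 0.0967] [-3.9883  0.8665 -2.7632] [0.047  0.7303 0.0755]
```

{"fn": "move_arm", "kwargs": {"plan": [0,-0.1,0,0.05,0,0,0,0,-0.1,0,0,0,0,0,0,-0.1,0,0,0,0,0,0,0,0,0,0,0,0,0,0,0,0,0,0,0,0,0,0,0,0,0,0,0,0,0,0,0,0,0,0,0,0,0,0,0,0]}}

```text
t: 22.45
ee_pos: [0.5088, 0.0678, 0.0561]
eef_rot: [0.043, 0.999, 0.0, 0.0]
contact_force: [-1.9, -0.6, -2.7]
grip_width: 0.117
gripper_force: 59.4
```

{"fn": "move_arm", "kwargs": {"plan": [0,-0.1,0,0,0,0,0,0,-0.1,0,0,0,0,0,0,0,0,0,0,0,0,0,0,0,0,0,0,0,0,0,0,0,0,0,0,0,0,0,0,0,0,0,0,0,0,0,0,0,0,0,0,0,0,0,0,0]}}

```text
t: 23.25
ee_pos: [0.5103, 0.0675, 0.056]
eef_rot: [0.043, 0.999, -0.0, -0.0]
contact_force: [-3.2, -0.1, -3.5]
grip_width: 0.115
gripper_force: 59.5
```

{"fn": "move_arm", "kwargs": {"plan": [0,-0.1,0,0,0,0,0,0,-0.1,0,0,0,0,0,0,-0.1,0,0,0,0,0,0,0,0,0,0,0,0,0,0,0,0,0,0,0,0,0,0,0,0,0,0,0,0,0,0,0,0,0,0,0,0,0,0,0,0]}}

```text
t: 24.05
ee_pos: [0.5137, 0.0673, 0.0561]
eef_rot: [0.043, 0.999, 0.0, 0.0]
contact_force: [-0.3, -0.3, -2.4]
grip_width: 0.112
gripper_force: 59.4
```

{"fn": "move_arm", "kwargs": {"plan": [0,-0.1,0,0,0,0,0,0,-0.1,0,0,0,0,0,0,-0.1,0,0,0,0,0,0,0,0,0,0,0,0,0,0,0,0,0,0,0,0,0,0,0,0,0,0,0,0,0,0,0,0,0,0,0,0,0,0,0,0]}}

```text
t: 24.85
ee_pos: [0.5164, 0.067, 0.056]
eef_rot: [0.043, 0.999, 0.0, 0.0]
contact_force: [0.1, -0.1, -2.0]
grip_width: 0.112
gripper_force: 59.5
```

{"fn": "move_arm", "kwargs": {"plan": [0,-0.1,0,0,0,0,0,0,-0.1,0,0,0,0,0,0,-0.1,0,0,0,0,0,0,0,0,0,0,0,0,0,0,0,0,0,0,0,0,0,0,0,0,0,0,0,0,0,0,0,0,0,0,0,0,0,0,0,0]}}

```text
t: 25.65
ee_pos: [0.5193, 0.0668, 0.056]
eef_rot: [0.043, 0.999, -0.0, -0.0]
contact_force: [-2.4, 0.4, -2.3]
grip_width: 0.113
gripper_force: 59.5
```

{"fn": "move_arm", "kwargs": {"plan": [0,-0.1,0,0,0,0,0,0,-0.1,0,0,0,0,0,0,0,0,0,0,0,0,0,0,0,0,0,0,0,0,0,0,0,0,0,0,0,0,0,0,0,0,0,0,0,0,0,0,0,0,0,0,0,0,0,0,0]}}

```text
t: 26.45
ee_pos: [0.5216, 0.0666, 0.0561]
eef_rot: [0.043, 0.999, 0.0, 0.0]
contact_force: [-0.3, 0.5, -2.4]
grip_width: 0.118
gripper_force: 59.4
```

{"fn": "move_arm", "kwargs": {"plan": [0,-0.1,0,0,0,0,0,0,-0.1,0,0,0,0,0,0,-0.1,0,0,0,0,0,0,0,0,0,0,0,0,0,0,0,0,0,0,0,0,0,0,0,0,0,0,0,0,0,0,0,0,0,0,0,0,0,0,0,0]}}

```text
t: 27.25
ee_pos: [0.5229, 0.0663, 0.0554]
eef_rot: [0.043, 0.999, -0.0, -0.001]
contact_force: [-5.3, 0.2, -3.1]
grip_width: 0.115
gripper_force: 59.5
```

{"fn": "move_arm", "kwargs": {"plan": [0,-0.1,0,0,0,0,0,0,-0.1,0,0,0,0,0,0,0,0,0,0,0,0,0,0,0,0,0,0,0,0,0,0,0,0,0,0,0,0,0,0,0,0,0,0,0,0,0,0,0,0,0,0,0,0,0,0,0]}}

```text
t: 28.05
ee_pos: [0.5231, 0.066, 0.0549]
eef_rot: [0.043, 0.999, -0.0, -0.003]
contact_force: [-8.8, 0.3, -2.2]
grip_width: 0.116
gripper_force: 59.5
```

{"fn": "move_arm", "kwargs": {"plan": [0,-0.1,0,0,0,0,0,0,0,0,0,0,0,0,0,0,0,0,0,0,0,0,0,0,0,0,0,0,0,0,0,0,0,0,0,0,0,0,0,0,0,0,0,0,0,0,0,0,0,0,0,0,0,0,0,0]}}

```text
t: 28.85
ee_pos: [0.5237, 0.066, 0.0547]
eef_rot: [0.042, 0.999, -0.0, -0.003]
contact_force: [-9.2, -0.4, -2.6]
grip_width: 0.116
gripper_force: 59.5
```

```bash
python3 - <<'E'
from h import *
print(tipnow(),state()["contact_force"],state()["torque"],state()["ee_pos"])
E
```

```text
[0.6555 0.0779 0.0941] [-9.1999 -0.445  -2.5897] [0.0249 1.8046 0.1417] [0.5237 0.066  0.0547]
```

{"fn": "move_arm", "kwargs": {"plan": [0,-0.1,0,0,0,0,0,0,0,0,0,0,0,0,0,0,0,0,0,0,0,0,0,0,0,0,0,0,0,0,0,0,0,0,0,0,0,0,0,0,0,0,0,0,0,0,0,0,0,0,0,0,0,0,0,0]}}

```text
t: 29.65
ee_pos: [0.5238, 0.0659, 0.0544]
eef_rot: [0.042, 0.999, -0.0, -0.004]
contact_force: [-11.7, -0.4, -2.1]
grip_width: 0.113
gripper_force: 59.5
```

{"fn": "move_arm", "kwargs": {"plan": [0,0,0,0,0,0,0,0,0,0,0,0,0,0,0,0,0,0,0,0,0,0,0,0,0,0,0,0,0,0,0,0,0,0,0,0,0,0,0,0,0,0,0,0,0,0,0,0,0,0,0,0,0,0,0,0]}}

```text
t: 30.45
ee_pos: [0.5238, 0.0658, 0.0544]
eef_rot: [0.042, 0.999, -0.0, -0.004]
contact_force: [-10.7, 1.1, -2.6]
grip_width: 0.114
gripper_force: 59.5
```

{"fn": "move_arm", "kwargs": {"plan": [0,-0.07,0,0,0,0,0,0,0,0,0,0,0,0,0,0,0,0,0,0,0,0,0,0,0,0,0,0,0,0,0,0,0,0,0,0,0,0,0,0,0,0,0,0,0,0,0,0,0,0,0,0,0,0,0,0]}}

```text
t: 31.25
ee_pos: [0.5238, 0.0658, 0.0542]
eef_rot: [0.042, 0.999, -0.0, -0.004]
contact_force: [-12.8, 0.4, -1.8]
grip_width: 0.114
gripper_force: 59.6
```

```bash
python3 - <<'E'
from h import *
s=state();print(tipnow(),s["contact_force"],s["torque"],s["ee_pos"])
b=capture("side");np.save("pics/shut_side.npy",b);a=np.load("pics/side0.npy")
r=(slice(296,316),slice(205,275))
g=lambda im:cv2.cvtColor(im[r],cv2.COLOR_RGB2GRAY)
d=cv2.absdiff(g(a),g(b));print(d.max(1));
for row in d[::2,::2]: print(''.join(' .:*#'[min(4,int(v)//15)] for v in row))
print("ring/flap: new bright blobs")
m=((b.min(2)>150)&(a.min(2)<120)).astype(np.uint8);k,l,st,ce=cv2.connectedComponentsWithStats(m)
print([(st[i].tolist()) for i in range(1,k) if st[i,4]>15])
E
```

```text
[0.6557 0.0777 0.0932] [-12.8465   0.3993  -1.7861] [0.0982 2.4856 0.1741] [0.5238 0.0658 0.0542]
[147 139 128 130 131 134 136 121  66  26  56 123 152 152 137  67  23  24
  26  25]
                    :##   :. ..    
                   .### . :....    
                   ###  . .....    
                   ###  . . ....   
                   .#.      ....   
                   :*       ...    
                   ##.     .....   
                   ##   .. .....   
                        . .........
                        ...........
ring/flap: new bright blobs
[[367, 0, 43, 81, 1798], [444, 0, 57, 50, 1606], [425, 100, 93, 149, 5642], [320, 207, 19, 4, 29], [258, 217, 15, 7, 34], [258, 227, 31, 38, 500], [243, 242, 3, 13, 21], [292, 270, 6, 6, 17], [281, 275, 7, 6, 28], [243, 287, 8, 18, 73]]
```

Pressed home at 12.8 N. The lever pixels right of the striker are unchanged from the start, so the catch has dropped. I now unload, centre the pin in the ring and draw it out.

{"fn": "move_arm", "kwargs": {"plan": [0,0.2,0,0,0,0,0,0,0.3,0,0,0,0,0,0,0.3,0,0,0,0,0,0,0.3,0,0,0,0,0,0,0.2,0,0,0,0,0,0,0.1,0,0,0,0,0,0,0,0,0,0,0,0,0,0,0,0,0,0,0]}}

```text
t: 32.1
ee_pos: [0.5154, 0.0672, 0.0561]
eef_rot: [0.043, 0.999, 0.0, 0.0]
contact_force: [-0.7, 0.6, -2.4]
grip_width: 0.116
gripper_force: 59.5
```

```bash
python3 - <<'E'
from h import *
s=state();print(tipnow(),s["contact_force"],s["torque"],s["ee_pos"])
E
```

```text
[0.6469 0.079  0.0964] [-0.7264  0.5607 -2.4117] [-0.0037 -0.0729 -0.023 ] [0.5154 0.0672 0.0561]
```

{"fn": "move_arm", "kwargs": {"plan": [0,0,-0.4,0,0,0,0,0,0,-0.5,0,0,0,0,0,0,-0.5,0,0,0,0,0,0,-0.5,0,0,0,0,0,0,-0.5,0,0,0,0,0,0,0,0,0,0,0,0,0,0,0,0,0,0,0,0,0,0,0,0,0]}}

```text
t: 32.9
ee_pos: [0.5131, 0.0433, 0.056]
eef_rot: [0.043, 0.999, 0.0, 0.0]
contact_force: [-0.3, 0.1, -2.4]
grip_width: 0.114
gripper_force: 59.5
```

{"fn": "move_arm", "kwargs": {"plan": [0,0,-0.6,0,0,0,0,0,0,-0.7,0,0,0,0,0,0,-0.7,0,0,0,0,0,0,-1,0,0,0,0,0,0,-1,0,0,0,0,0,0,0,0,0,0,0,0,0,0,0,0,0,0,0,0,0,0,0,0,0]}}

```text
t: 33.7
ee_pos: [0.5097, 0.0035, 0.056]
eef_rot: [0.043, 0.999, 0.0, 0.0]
contact_force: [0.2, -0.3, -3.1]
grip_width: 0.113
gripper_force: 59.5
```

```bash
python3 - <<'E'
from h import *
psi=-.085
print(state()["contact_force"])
tiptarget([.60,-.125,.005],.1)
E
```

```text
[ 0.155  -0.3323 -3.0506]
tip now [0.6412 0.0153 0.0962]
t 33.7 pos [0.5097 0.0035 0.056 ] q [ 0.0066  0.2451 -0.4676  0.8579  0.0003  0.092 ] F [ 0.155  -0.3323 -3.0506] 
 d cm [  2.262  -16.6947   9.1171] rot [  0.0151   0.0048 -10.623 ]
```

```bash
python3 - <<'E'
from h import *
go([.5094,-.1621,-.0340],tool(.183))
E
```

```text
t 33.7 pos [0.5097 0.0035 0.056 ] q [ 0.0066  0.2451 -0.4676  0.8579  0.0003  0.092 ] F [ 0.155  -0.3323 -3.0506] 
 d cm [ -1.3815 -16.5018   8.9974] rot [  0.0149   0.0054 -15.3786]
```

{"fn": "move_arm", "kwargs": {"plan": [0,2,-2.5,0,0,0,0,0,0,-4,0,0,0,0,0,0,-4,0,0,0,0,0,0,-4,0,0,0,0,0,0,-2,0,0,0,0,0,0,0,0,0,0,-7.7,0,0,0,0,0,0,-7.7,0,0,0,0,0,0,0]}}

```text
t: 34.5
ee_pos: [0.4757, -0.1593, 0.056]
eef_rot: [-0.092, 0.996, 0.0, 0.0]
contact_force: [-0.5, 0.3, -2.8]
grip_width: 0.115
gripper_force: 59.6
```

```bash
python3 - <<'E'
from h import *
go([.5050,-.1625,-.0340],tool(.183));print(tipnow())
E
```

```text
t 34.5 pos [ 0.4757 -0.1593  0.056 ] q [-0.3232  0.2315 -0.4858  0.8536  0.0002 -0.507 ] F [-0.5077  0.3146 -2.759 ] 
 d cm [-2.8164 -0.8553  8.9987] rot [0.0118 0.0046 0.0451]
[ 0.5994 -0.1128  0.0962]
```

Move sideways to the free spot the hook came from, then go down gently.

{"fn": "move_arm", "kwargs": {"plan": [0,-2.8,-0.9,0,0,0,0,0,0,0,3,0,0,0,0,0,0,2.5,0,0,0,0,0,0,1.5,0,0,0,0,0,0,0.8,0,0,0,0,0,0,0.3,0,0,0,0,0,0,0,0,0,0,0,0,0,0,0,0,0]}}

```text
t: 35.3
ee_pos: [0.5057, -0.1632, -0.0241]
eef_rot: [-0.091, 0.996, -0.0, 0.001]
contact_force: [0.3, -0.2, -1.8]
grip_width: 0.116
gripper_force: 59.5
```

```bash
python3 - <<'E'
from h import *
go([.5050,-.1625,-.0345],tool(.183));print(tipnow(),state()["torque"])
E
```

```text
t 35.3 pos [ 0.5057 -0.1632 -0.0241] q [-0.3122  0.374  -0.5034  0.6918  0.     -0.4952] F [ 0.2942 -0.2467 -1.833 ] 
 d cm [0.0592 0.0864 1.0384] rot [-0.0406  0.0786 -0.0006]
[ 0.6293 -0.1169  0.0162] [ 0.0081 -0.1034  0.029 ]
```

{"fn": "move_arm", "kwargs": {"plan": [0,0,0,0.2,0,0,0,0,0,0,0.2,0,0,0,0,0,0,0.2,0,0,0,0,0,0,0,0,0,0,0,0,0,0,0,0,0,0,0,0,0,0,0,0,0,0,0,0,0,0,0,0,0,0,0,0,0,0]}}

```text
t: 36.1
ee_pos: [0.5049, -0.163, -0.031]
eef_rot: [-0.092, 0.996, -0.0, 0.0]
contact_force: [-0.0, -0.3, -1.2]
grip_width: 0.122
gripper_force: 59.5
```

{"fn": "move_arm", "kwargs": {"plan": [0,0,0,0.15,0,0,0,0,0,0,0.15,0,0,0,0,0,0,0.1,0,0,0,0,0,0,0,0,0,0,0,0,0,0,0,0,0,0,0,0,0,0,0,0,0,0,0,0,0,0,0,0,0,0,0,0,0,0]}}

```text
t: 36.9
ee_pos: [0.5048, -0.1631, -0.035]
eef_rot: [-0.092, 0.996, 0.0, -0.0]
contact_force: [-1.2, 0.7, -2.0]
grip_width: 0.118
gripper_force: 59.7
```

{"fn": "move_arm", "kwargs": {"plan": [0,0,0,0.1,0,0,0,0,0,0,0.1,0,0,0,0,0,0,0,0,0,0,0,0,0,0,0,0,0,0,0,0,0,0,0,0,0,0,0,0,0,0,0,0,0,0,0,0,0,0,0,0,0,0,0,0,0]}}

```text
t: 37.7
ee_pos: [0.5049, -0.1631, -0.0352]
eef_rot: [-0.092, 0.996, -0.0, 0.0]
contact_force: [-6.4, 1.3, 16.9]
grip_width: 0.114
gripper_force: 62.0
```

{"fn": "move_arm", "kwargs": {"plan": [0,0,0,-0.15,0,0,0,0,0,0,0,0,0,0,0.25,0,0,0,0,0,0,0.25,0,0,0,0,0,0,0.5,0,0,0,0,0,0,0.8,0,0,0,0,0,0,0.8,0,0,0,0,0,0,0.8,0,0,0,0,0,0]}}

```text
t: 38.5
ee_pos: [0.5049, -0.1631, -0.0355]
eef_rot: [-0.092, 0.996, -0.0, 0.0]
contact_force: [-0.2, 0.6, -0.1]
grip_width: 0.798
gripper_force: 0.0
```

{"fn": "move_arm", "kwargs": {"plan": [0.8,0,0,-0.5,0,0,0,0.8,0,0,-2,0,0,0,0.8,0,0,-4,0,0,0,0.8,0,0,-4,0,0,0,0.8,0,0,-4,0,0,0,0.8,0,0,-4,0,0,0,0.8,0,0,-4,0,0,0,0.8,0,0,0,0,0,0]}}

```text
t: 39.3
ee_pos: [0.5084, -0.1642, 0.1959]
eef_rot: [-0.092, 0.996, -0.002, 0.005]
contact_force: [1.4, 0.2, -0.4]
grip_width: 0.801
gripper_force: 0.0
```

```bash
python3 - <<'E'
from h import *
s=state();print(s["t"],s["ee_pos"],s["grip_width"],s["contact_force"])
a=np.load("pics/side0.npy");c=np.load("pics/shut_side.npy");b=capture("side")
# catch/striker region against pressed state
r=(slice(280,316),slice(205,275));d=lambda x,y:cv2.absdiff(x[r],y[r]).max(2)
print("vs pressed",(d(b,c)>40).sum(),np.argwhere(d(b,c)>40)[:10].tolist())
# hook: dark pixels changed against start picture, top view
t0=np.load("pics/top0.npy");t=capture("top")
for nm,x in(("start",t0),("now",t)):
    g=x.max(2)[175:285,300:345];m=(g<75).astype(np.uint8);k,l,st,ce=cv2.connectedComponentsWithStats(m)
    print(nm,[(st[i].tolist(),ce[i].round(1).tolist()) for i in range(1,k) if st[i,4]>25])
dd=cv2.absdiff(t,t0).max(2)>60;k,l,st,ce=cv2.connectedComponentsWithStats(dd.astype(np.uint8));print([st[i].tolist() for i in range(1,k) if st[i,4]>20])
E
```

```text
39.3 [ 0.5084 -0.1642  0.1959] 0.8005495844432742 [ 1.422   0.2449 -0.3968]
vs pressed 0 []
start []
now [([33, 1, 12, 41, 135], [38.8, 21.8]), ([22, 38, 7, 11, 30], [25.7, 42.5]), ([19, 51, 10, 5, 29], [23.7, 53.3])]
[[357, 141, 33, 27, 472], [196, 155, 19, 15, 164], [245, 161, 19, 11, 173], [319, 161, 36, 97, 598], [189, 162, 5, 12, 30], [393, 162, 30, 26, 321], [432, 165, 7, 24, 94], [209, 171, 10, 12, 55], [168, 183, 14, 4, 37], [184, 182, 13, 7, 69], [224, 186, 60, 39, 949], [182, 189, 21, 7, 75], [396, 189, 61, 93, 1749], [215, 196, 6, 15, 53], [343, 196, 5, 14, 22], [389, 201, 10, 8, 50], [399, 200, 5, 5, 21], [342, 215, 18, 23, 214], [393, 215, 23, 17, 262], [315, 221, 9, 5, 27], [369, 224, 15, 22, 171], [380, 250, 7, 6, 29], [328, 254, 7, 11, 64], [340, 255, 9, 18, 77], [429, 259, 4, 9, 33], [316, 260, 9, 20, 78], [378, 267, 21, 19, 155], [349, 299, 32, 2, 48], [303, 300, 33, 48, 548], [366, 302, 52, 118, 4263], [297, 310, 10, 12, 72], [306, 320, 7, 6, 29], [297, 341, 9, 11, 62], [497, 343, 63, 54, 1759], [275, 353, 33, 25, 438], [257, 355, 24, 13, 145], [195, 369, 78, 47, 1344], [269, 378, 38, 42, 999], [265, 380, 10, 27, 76], [177, 405, 23, 15, 228], [260, 409, 6, 11, 30], [316, 413, 6, 7, 27]]
```

```bash
python3 -c "
from rig import *
print(sign_off())"
```

```text
the job is handed in; nothing more can be done
None
```

The job is handed in at about 39 s; no verdict came back. The flap was pressed home against the stop at a measured 12.8 N, the catch looked unchanged in the side camera after the hook came out, and the hook was lowered onto the hearth near where it started and released; that it lies flat and that the bystanders are undisturbed I did not confirm by picture.

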